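# Sort two sealed tins into the full tray and the empty tray by their weight

### The job

Two identical closed steel tins stand on the watch bench: one is packed full of brass blanks, the other is empty, and only the weight felt on lifting tells which. Stand the full tin upright inside the square wooden tray and the empty tin upright inside the round wooden tray; set them down gently, without dropping them, and let go.

Things in the scene. Friction and masses are not known exactly. Their poses are not given: they have to be found in the camera images.
- tin_1: closed steel tin, upright cylinder with a knurled screw lid of the same width: 56 mm across, 48 mm high; origin at the centre of its underside, z up through the lid. It does not open. Stands on the bench. The two tins look the same: either may be the full one, the other is empty. The full one weighs 0.45 to 0.65 kg, the empty one about 0.10 kg.
- tin_2: closed steel tin, upright cylinder with a knurled screw lid of the same width: 56 mm across, 48 mm high; origin at the centre of its underside, z up through the lid. It does not open. Stands on the bench. The two tins look the same: either may be the full one, the other is empty. The full one weighs 0.45 to 0.65 kg, the empty one about 0.10 kg.
- square_tray: square open wooden tray for the full tin, fixed to the bench (an upright board 275 mm high stands on the bench to the right of the work, along y = -0.05 from x = 0.49 backwards: come to the work in front of it, not through it): 120 x 120 mm outside, 16 mm high, walls and floor 4 mm thick (inside 112 x 112 mm); origin at the centre of its underside, on the bench top; x and y run along its sides, z up
- round_tray: round open wooden tray for the empty tin, fixed to the bench (the shade of the bench lamp hangs low to the left of the work, a bell 260 mm across, 170 to 380 mm above the bench, centred at x = 0.55, y = 0.47: keep the gripper to the right of it): 124 mm across outside, about 112 mm across inside, 16 mm high, floor 4 mm thick; origin at the centre of its underside, on the bench top; z up

How it is judged:
By the outcome, as a careful person would: the job done as asked, in the order asked, and still so for the second after the job is handed in, with the robot touching nothing.
It also fails if it takes over 58 s, if anything falls off the work surface, if the arm or the gripper's body presses on something with over 40 N, if the wrist force passes 120 N, or if a joint passes its speed limit or range.

### The arm

A 7-joint arm with a two-finger parallel gripper is mounted at the origin on a cart in front of the work surface, level with it; the furniture and walls round the work are solid. World frame = base frame: x ahead of the robot, y to its left, z up, the work surface at z = 0. Lengths are in mm, angles in rad, forces in N, time in s.
With the tool pointing down it reaches from about 425 to 825 mm from the base axis. Payload 3.6 kg.
Tool frame: the origin (TCP) lies where the fingers leave the gripper's body, on its centre line; the fingertips stand tcp_to_tips ahead of it and the grasp point (between the pads) lies 54 mm ahead of it (tcp_to_tips is the distance from the TCP to the fingertips, in mm); z points along the fingers, y is the line along which they close (so a half turn about z gives the same grasp; the last joint's range is limited). The gripper opens to 85 mm and grips with 20 to 120 N. Pads are 22 mm wide; open, the fingers measure 114 mm over their backs; the gripper's body (76 mm by 85 mm) begins 54 mm behind the grasp point. The pads swing forward as they close: fully open they stand 13 mm farther back than shut.
Start: joints at [-1.196, 0.615, -0.013, 1.423, 0.008, 1.103, -0.04], TCP at [253.57, 598.474, 303.897] pointing down, gripper open.
Joint ranges: [-3.12, 3.12], [-0.3, 2.06], [-1.34, 1.32], [0.26, 2.42], [-1.36, 4.5], [0.01, 1.98], [-2.84, 2.84]. Speed limits (rad/s): [2.79, 2.79, 3.14, 3.14, 3.14, 3.14, 3.14].

### API

Orientations are given as a unit quaternion [w, x, y, z].
In Python, from plant import * gives the robot as it stands. The module is installed in compiled form; this text tells all that it offers.
- The arm moves only by the tool arm_command, never from a script. Its argument "moves" is a list of rows, each a list of 2 entries, a list of its own where there are three numbers: the shift along the tool's x, y, z normalised to -1 to 1, where 1 is 200 mm, then the turn, a rotation vector about the tool's x, y, z normalised to -1 to 1, where 1 is 30 degrees. A call has 1 to 20 rows; each row shifts and turns the commanded pose from where the row before left it, along the tool's axes as they then stand; what a row does not reach is not made up. A row lasts 1/10 s, in which the tool goes at most 50 mm and 8.59 degrees, less where a joint would pass 70% of its speed; a pose out of reach is approached as far as the arm can. A call with a number of a shift or a turn outside -1 to 1 is refused whole. A call with a gripper value outside its range is refused whole. "claw" is the gripper command: -1 is fully open, 1 is shut, values between are in proportion, set as the call begins (left out, the last holds). The fingers move at their own pace and stop on an object; "squeeze" is the grip in N (left out, the last holds). Time passes only in rows, so rows that do not move let the fingers close. It gives the time, the measured TCP pose, the force, the opening and the grip force at its end, in the units of the state.
- read_state(): the state, without advancing time (a new reading comes with each control period).
- camera(name): name is "side" or "top" or "wrist"; returns the picture (420x560x3 uint8, red, green, blue); there is no depth.
- camera_info(name): a dict with "fx", "fy", "cx", "cy" (pixels), "camera_from_world" (4x4, takes a point from world to camera coordinates); the wrist camera has in their place "hand_eye" (4x4, takes a point from camera to tool coordinates, whose origin is the TCP and whose axes are the flange's). Camera axes: x right, y down, z forward; pixel columns grow to the right and rows downward; lengths in mm; the calibration is good to about 2 mm. A picture is of the moment at which its call begins: read the wrist's pose just before it. camera_info takes no time and is no camera call.
- job_done(): hands the job in; it is judged then, once.
The state is a dict: "time_s": time; "qpos": joint angles; "qvel": joint speeds; "tau": joint torques, N m; "tcp_pos": TCP position; "ee_rot": TCP orientation; "contact_force": force on the tool from outside, world axes, zero at the start; "wrist_torque": the same for the moment, N m; "grip_width": opening from 0.0 (shut) to 1.0 (fully open); "grasp_force": force on a finger pad.
Only numpy, scipy, OpenCV 4.12 (cv2) and the standard library are available. Lean on these libraries where they do the work, as an engineer would, in place of code of your own. Each camera call takes 0.05 s, during which the arm holds its last target. There are 200 camera calls.

## Working session

There is one attempt and no reset: what is moved stays moved. The work goes in short steps, Python scripts to look and compute and a tool call to move; the robot and the scene stay as the last step left them, time stands still between calls to the robot, and variables do not carry over. Pictures are saved under pics/ and viewed, at most 10 in all, crops included, and the job is handed in when it is done.

Besides the shell and the picture viewer there is one more tool, called after "Emit:" as name(argument=value, ...) on one line, values as JSON. arm_command: Moves the arm, as the interface text tells. Its arguments: {"type":"object","properties":{"moves":{"type":"array","items":{"type":"array"}},"claw":{"type":"number"},"squeeze":{"type":"number"}},"required":["moves"]}

```bash
mkdir -p pics
python3 - <<'E'
from plant import *
import cv2
s=read_state(); print(s)
for n in("top","side"):
    cv2.imwrite(f"pics/{n}1.png",camera(n)[:,:,::-1]); print(n,camera_info(n))
print(camera_info("wrist"))
try: print(tcp_to_tips)
except Exception as e: print(e)
E
```

```text
{'time_s': 0.0, 'qpos': array([-1.19650016,  0.61593491, -0.01262095,  1.42490292,  0.00809635,
        1.10339637, -0.04037685]), 'qvel': array([ 9.52555170e-04, -5.17899696e-04,  8.38743430e-04,  9.03015000e-05,
       -8.08641937e-04,  1.79661834e-03, -1.52581636e-04]), 'tau': array([-9.27167821e-04, -4.69222641e+01,  2.58483253e-01, -1.71032667e+01,
        9.78606666e-03,  9.70742345e-03, -4.03357348e-09]), 'tcp_pos': array([253.3593678 , 597.96200909, 302.72636851]), 'ee_rot': array([-2.42258694e-04,  1.99014321e-01,  9.79995725e-01, -1.27290604e-03]), 'contact_force': array([-0.5589509 ,  0.11339652,  0.24361303]), 'wrist_torque': array([0.03013546, 0.03409122, 0.01723302]), 'grasp_force': 0.0, 'grip_width': 1.0016272850634491}
top {'fx': 447.4968674227185, 'fy': 447.4968674227185, 'cx': 275.35435803490776, 'cy': 212.22220343645063, 'camera_from_world': array([[ 1.45450396e-02, -9.99891045e-01, -2.51777972e-03,
         1.73815414e+02],
       [-9.82560676e-01, -1.38260248e-02, -1.85427501e-01,
         5.14103239e+02],
       [ 1.85372487e-01,  5.17092169e-03, -9.82654722e-01
[... 347 characters left out ...]
e-01, -3.70272767e-01, -9.01775621e-01,
         2.26955556e+02],
       [ 4.15278281e-01,  8.00847489e-01, -4.31494205e-01,
         4.98499946e+02],
       [ 0.00000000e+00,  0.00000000e+00,  0.00000000e+00,
         1.00000000e+00]])}
{'fx': 298.42581479388525, 'fy': 298.42581479388525, 'cx': 278.75258538425504, 'cy': 212.1551432761772, 'hand_eye': array([[ 2.83188773e-04, -9.49433273e-01, -3.13968755e-01,
         7.99313105e+01],
       [ 9.99999959e-01,  2.58273324e-04,  1.20953034e-04,
         6.36692393e-01],
       [-3.37470810e-05, -3.13968777e-01,  9.49433308e-01,
        -7.01123622e+01],
       [ 0.00000000e+00,  0.00000000e+00,  0.00000000e+00,
         1.00000000e+00]])}
72.6
```

View pics/top1.png

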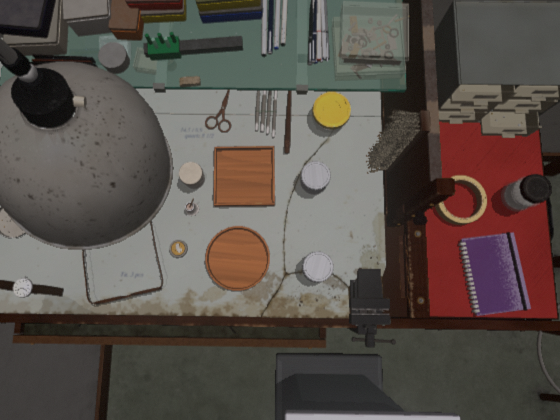

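View pics/side1.png

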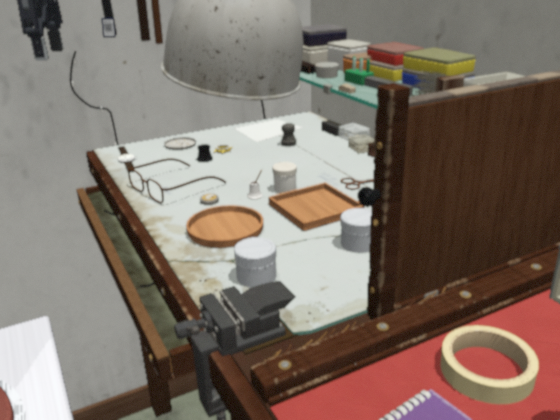

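```bash
cat > h.py <<'E'
from plant import *
import numpy as np
def back(n,u,v,z):
    c=camera_info(n);T=np.array(c["camera_from_world"]);R,t=T[:3,:3],T[:3,3]
    d=R.T@[(u-c["cx"])/c["fx"],(v-c["cy"])/c["fy"],1];o=-R.T@t
    return (o+d*(z-o[2])/d[2])[:2].round(1)
E
python3 - <<'E'
from h import *
import cv2
for l,u,v,z in [("tinA lid",315.5,176,48),("tinB lid",318,265.5,48),("round",238,258,16),("sqTL",213,147,16),("sqTR",274,147,16),("sqBR",275,205,16),("sqBL",214,207,16),("cup",190,173,40),("vise",370,270,40),("viseL",350,300,40),("ring",190,205,10),("shelf",350,92,100),("watch",178,248,10)]: print(l,back("top",u,v,z))
i=cv2.imread("pics/top1.png")
cv2.imwrite("pics/crop1.png",cv2.resize(i[135:310,165:395],None,fx=3.4,fy=3.4,interpolation=cv2.INTER_CUBIC))
E
```

```text
tinA lid [582.5 106.1]
tinB lid [413.8 101.9]
round [428.  251.1]
sqTL [648.3 307.6]
sqTR [650. 186.]
sqBR [531.9 182.2]
sqBL [526.3 300.8]
cup [587.4 346. ]
vise [407.4   5.6]
viseL [352.7  43.2]
ring [530.8 348.9]
shelf [729.   46.7]
watch [446.1 367.8]
```

View pics/crop1.png

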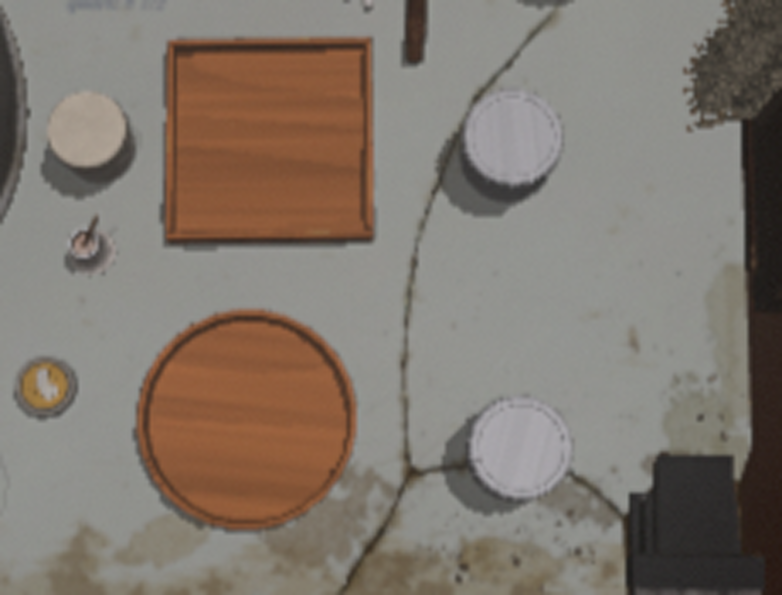

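The tins are at about A (583, 105) and B (412, 101). The square tray centre is near (589, 244) and the round one near (428, 252). I'm swinging round the front of the lamp first.

Emit:
arm_command(moves=[[[-0.128, -0.15, 0], [0, 0, 0]], [[-0.128, -0.15, 0], [0, 0, 0]], [[-0.128, -0.15, 0], [0, 0, 0]], [[-0.128, -0.15, 0], [0, 0, 0]], [[-0.128, -0.15, 0], [0, 0, 0]], [[-0.128, -0.15, 0], [0, 0, 0]], [[-0.128, -0.15, 0], [0, 0, 0]], [[-0.128, -0.15, 0], [0, 0, 0]], [[-0.128, -0.15, 0], [0, 0, 0]], [[0, 0, 0], [0, 0, 0.25]], [[0, 0, 0], [0, 0, 0.25]], [[0, 0, 0], [0, 0, 0.25]], [[0, 0, 0], [0, 0, 0]]], claw=-1)

```text
time_s: 1.4
tcp_pos: [360.2, 259.8, 303.7]
ee_rot: [-0.0, 0.386, 0.922, -0.0]
contact_force: [-1.1, -0.3, 1.0]
grip_width: 1.005
grasp_force: 0.0
```

```bash
cat >> h.py <<'E'
from scipy.spatial.transform import Rotation as Ro
def rot():
    q=read_state()["ee_rot"]; return Ro.from_quat([q[1],q[2],q[3],q[0]]).as_matrix()
def go(x,y,z):
    s=read_state();R=rot();d=R.T@(np.array([x,y,z])-s["tcp_pos"])
    print("pos",s["tcp_pos"].round(1),"t",s["time_s"],"F",s["contact_force"].round(2),"w",s["grip_width"],"gf",s["grasp_force"]);print("x,y,z axes\n",R.round(3)); print("units",(d/200).round(3),"len",np.linalg.norm(d).round())
E
python3 - <<'E'
from h import *
for l,u,v,z in [("A",315.9,175.6,48),("B",317.9,266.5,48),("round",237.5,258.4,16),("sq",244.3,176.3,16)]: print(l,back("top",u,v,z))
print(read_state()["qpos"].round(2))
go(583,105,180)
E
```

```text
A [583.3 105.3]
B [411.9 102.1]
round [427.2 252.1]
sq [588.8 243.5]
[-0.76  0.3   0.12  1.99 -0.05  0.86  0.15]
pos [360.2 259.8 303.7] t 1.4 F [-1.05 -0.31  1.05] w 1.0047046939094935 gf 0.0
x,y,z axes
 [[-0.701  0.713 -0.001]
 [ 0.713  0.701 -0.001]
 [-0.    -0.001 -1.   ]]
units [-1.333  0.252  0.618] len 298.0
```

Emit:
arm_command(moves=[[[-0.167, 0.0315, 0.077], [0, 0, 0]], [[-0.167, 0.0315, 0.077], [0, 0, 0]], [[-0.167, 0.0315, 0.077], [0, 0, 0]], [[-0.167, 0.0315, 0.077], [0, 0, 0]], [[-0.167, 0.0315, 0.077], [0, 0, 0]], [[-0.167, 0.0315, 0.077], [0, 0, 0]], [[-0.167, 0.0315, 0.077], [0, 0, 0]], [[-0.167, 0.0315, 0.077], [0, 0, 0]], [[0, 0, 0], [0, 0, 0]], [[0, 0, 0], [0, 0, 0]]])

```text
time_s: 2.4
tcp_pos: [583.5, 104.2, 179.7]
ee_rot: [-0.001, 0.386, 0.922, -0.001]
contact_force: [-0.7, 0.7, 1.0]
grip_width: 1.0
grasp_force: 0.0
```

Run:
```python
from h import *
import cv2
go(583.3,105.3,88)
s=read_state();R=rot()
cv2.imwrite("pics/w1.png",camera("wrist")[:,:,::-1])
c=camera_info("wrist");H=c["hand_eye"]
p=R.T@(np.array([583.3,105.3,48])-s["tcp_pos"]);q=np.linalg.inv(H)@np.append(p,1)
print("pred px",c["fx"]*q[0]/q[2]+c["cx"],c["fy"]*q[1]/q[2]+c["cy"], q[2])
```

```text
pos [583.5 104.2 179.7] t 2.4 F [-0.66  0.75  0.96] w 1.00042047341341 gf 0.0
x,y,z axes
 [[-0.702  0.712 -0.002]
 [ 0.712  0.702 -0.   ]
 [ 0.001 -0.002 -1.   ]]
units [0.004 0.004 0.459] len 92.0
pred px 278.61467343218004 228.84588754585204 216.5837765221517
```

View pics/w1.png

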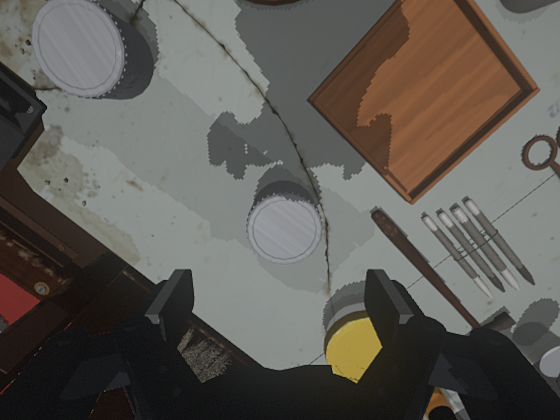

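The wrist view has the tin lid at (285, 229), against a predicted (279, 229). I'm shifting about 3 mm along tool y and descending.

Emit:
arm_command(moves=[[[0.002, 0.02, 0.09], [0, 0, 0]], [[0, 0, 0.11], [0, 0, 0]], [[0, 0, 0.11], [0, 0, 0]], [[0, 0, 0.1], [0, 0, 0]], [[0, 0, 0.05], [0, 0, 0]], [[0, 0, 0], [0, 0, 0]]])

```text
time_s: 3.05
tcp_pos: [585.0, 109.2, 88.0]
ee_rot: [-0.001, 0.385, 0.923, -0.0]
contact_force: [-0.1, -0.6, 0.3]
grip_width: 1.002
grasp_force: 0.0
```

Emit:
arm_command(moves=[[[0, 0, 0], [0, 0, 0]], [[0, 0, 0], [0, 0, 0]], [[0, 0, 0], [0, 0, 0]], [[0, 0, 0], [0, 0, 0]], [[0, 0, 0], [0, 0, 0]], [[0, 0, 0], [0, 0, 0]], [[0, 0, 0], [0, 0, 0]], [[0, 0, 0], [0, 0, 0]]], claw=1, squeeze=50)

```text
time_s: 3.85
tcp_pos: [586.6, 107.8, 90.4]
ee_rot: [0.001, 0.386, 0.922, 0.0]
contact_force: [-2.0, 0.8, 5.3]
grip_width: 0.649
grasp_force: 54.0
```

Emit:
arm_command(moves=[[[0, 0, -0.02], [0, 0, 0]], [[0, 0, -0.05], [0, 0, 0]], [[0, 0, -0.05], [0, 0, 0]], [[0, 0, -0.03], [0, 0, 0]], [[0, 0, 0], [0, 0, 0]], [[0, 0, 0], [0, 0, 0]], [[0, 0, 0], [0, 0, 0]], [[0, 0, 0], [0, 0, 0]]])

```text
time_s: 4.65
tcp_pos: [586.0, 107.9, 118.2]
ee_rot: [-0.0, 0.386, 0.922, -0.0]
contact_force: [-0.2, 0.3, -4.8]
grip_width: 0.65
grasp_force: 54.2
```

Lift force is about -5 N, so tin A weighs roughly 0.5 kg and is the full one. It goes to the square tray.

Run:
```python
from h import *
go(589,237,130)
```

```text
pos [586.  107.9 118.2] t 4.65 F [-0.24  0.3  -4.81] w 0.6496474529027145 gf 54.170745899900794
x,y,z axes
 [[-0.701  0.713 -0.001]
 [ 0.713  0.701 -0.   ]
 [ 0.001 -0.001 -1.   ]]
units [ 0.449  0.463 -0.059] len 130.0
```

Emit:
arm_command(moves=[[[0.04, 0.04, -0.06], [0, 0, 0]], [[0.09, 0.09, 0], [0, 0, 0]], [[0.1, 0.1, 0], [0, 0, 0]], [[0.1, 0.1, 0], [0, 0, 0]], [[0.08, 0.09, 0], [0, 0, 0]], [[0.04, 0.043, 0], [0, 0, 0]], [[0, 0, 0], [0, 0, 0]], [[0, 0, 0], [0, 0, 0]], [[0, 0, 0], [0, 0, 0]]])

```text
time_s: 5.55
tcp_pos: [589.5, 234.2, 130.7]
ee_rot: [0.0, 0.388, 0.922, -0.001]
contact_force: [-0.1, -0.2, -5.6]
grip_width: 0.646
grasp_force: 54.6
```

Run:
```python
from h import *
import cv2
go(589,237,96)
i=camera("side"); cv2.imwrite("pics/s2.png",cv2.resize(i[130:270,170:400,::-1],None,fx=3,fy=3))
```

```text
pos [589.5 234.2 130.7] t 5.55 F [-0.11 -0.18 -5.56] w 0.6462416774160665 gf 54.621973503381014
x,y,z axes
 [[-0.699  0.715 -0.   ]
 [ 0.715  0.699 -0.003]
 [-0.002 -0.002 -1.   ]]
units [0.012 0.008 0.174] len 35.0
```

View pics/s2.png

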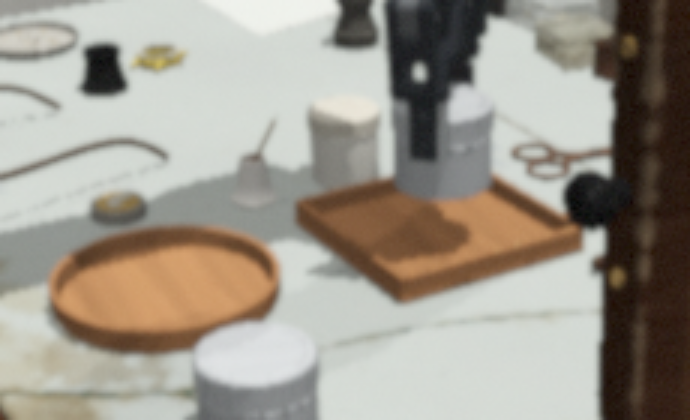

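The full tin hangs upright above the square tray, with its base near crop (445, 190). I'm lowering it.

Emit:
arm_command(moves=[[[0.01, 0.01, 0.04], [0, 0, 0]], [[0, 0, 0.05], [0, 0, 0]], [[0, 0, 0.04], [0, 0, 0]], [[0, 0, 0.025], [0, 0, 0]], [[0, 0, 0.01], [0, 0, 0]], [[0, 0, 0], [0, 0, 0]], [[0, 0, 0], [0, 0, 0]]])

```text
time_s: 6.3
tcp_pos: [589.4, 239.9, 97.9]
ee_rot: [0.0, 0.386, 0.922, 0.0]
contact_force: [-0.1, -0.0, -4.0]
grip_width: 0.649
grasp_force: 54.6
```

Emit:
arm_command(moves=[[[0, 0, 0.005], [0, 0, 0]], [[0, 0, 0.005], [0, 0, 0]], [[0, 0, 0], [0, 0, 0]], [[0, 0, 0], [0, 0, 0]]])

```text
time_s: 6.7
tcp_pos: [589.2, 239.9, 95.8]
ee_rot: [0.0, 0.386, 0.922, 0.0]
contact_force: [-0.6, -0.6, -4.9]
grip_width: 0.645
grasp_force: 54.6
```

Emit:
arm_command(moves=[[[0, 0, 0.005], [0, 0, 0]], [[0, 0, 0.005], [0, 0, 0]], [[0, 0, 0], [0, 0, 0]], [[0, 0, 0], [0, 0, 0]]])

```text
time_s: 7.1
tcp_pos: [589.3, 240.0, 94.5]
ee_rot: [0.0, 0.386, 0.922, 0.0]
contact_force: [-1.6, -1.5, 2.3]
grip_width: 0.641
grasp_force: 55.4
```

Contact felt: the force went from -5 to +2 N. Releasing gently with a partial opening.

Emit:
arm_command(moves=[[[0, 0, 0], [0, 0, 0]], [[0, 0, 0], [0, 0, 0]], [[0, 0, 0], [0, 0, 0]], [[0, 0, 0], [0, 0, 0]], [[0, 0, 0], [0, 0, 0]], [[0, 0, 0], [0, 0, 0]]], claw=-0.65)

```text
time_s: 7.7
tcp_pos: [589.2, 239.9, 93.7]
ee_rot: [0.0, 0.386, 0.922, -0.0]
contact_force: [0.4, -0.2, -0.7]
grip_width: 0.823
grasp_force: 0.0
```

Emit:
arm_command(moves=[[[0, 0, -0.03], [0, 0, 0]], [[0, 0, -0.08], [0, 0, 0]], [[0, 0, -0.12], [0, 0, 0]], [[0, 0, -0.12], [0, 0, 0]], [[0, 0, -0.08], [0, 0, 0]], [[0, 0, 0], [0, 0, 0]], [[0, 0, 0], [0, 0, 0]]])

```text
time_s: 8.4
tcp_pos: [589.2, 239.9, 180.5]
ee_rot: [0.0, 0.386, 0.922, 0.0]
contact_force: [0.1, -0.1, -0.5]
grip_width: 0.823
grasp_force: 0.0
```

Run:
```python
from h import *
go(413,103,180)
```

```text
pos [589.2 239.9 180.5] t 8.4 F [ 0.12 -0.1  -0.46] w 0.8231912608383358 gf 0.0
x,y,z axes
 [[-0.701  0.713  0.001]
 [ 0.713  0.701  0.   ]
 [-0.     0.001 -1.   ]]
units [ 1.300e-01 -1.108e+00  1.000e-03] len 223.0
```

Emit:
arm_command(moves=[[[0.01, -0.088, 0], [0, 0, 0]], [[0.02, -0.17, 0], [0, 0, 0]], [[0.02, -0.17, 0], [0, 0, 0]], [[0.02, -0.17, 0], [0, 0, 0]], [[0.02, -0.17, 0], [0, 0, 0]], [[0.02, -0.17, 0], [0, 0, 0]], [[0.02, -0.17, 0], [0, 0, 0]], [[0, 0, 0], [0, 0, 0]], [[0, 0, 0], [0, 0, 0]]])

```text
time_s: 9.3
tcp_pos: [412.6, 102.7, 179.4]
ee_rot: [-0.0, 0.387, 0.922, -0.0]
contact_force: [-0.2, -0.0, -0.3]
grip_width: 0.822
grasp_force: 0.0
```

Run:
```python
from h import *
import cv2
go(412,102,88); print(read_state()["qpos"].round(2))
s=read_state();R=rot()
i=camera("wrist")[:,:,::-1].copy()
c=camera_info("wrist");H=c["hand_eye"]
p=R.T@(np.array([411.9,102.1,48])-s["tcp_pos"]);q=np.linalg.inv(H)@np.append(p,1)
print("pred px",c["fx"]*q[0]/q[2]+c["cx"],c["fy"]*q[1]/q[2]+c["cy"], q[2])
cv2.imwrite("pics/w2.png",i)
```

```text
pos [412.6 102.7 179.4] t 9.3 F [-0.24 -0.04 -0.27] w 0.8223238958153583 gf 0.0
x,y,z axes
 [[-0.701  0.713 -0.001]
 [ 0.713  0.701 -0.   ]
 [ 0.    -0.001 -1.   ]]
units [-0.001 -0.004  0.457] len 91.0
[-0.38  0.48  0.11  2.19 -0.11  0.48  0.6 ]
pred px 276.434459770845 229.96222356340584 216.50608570100377
```

View pics/w2.png

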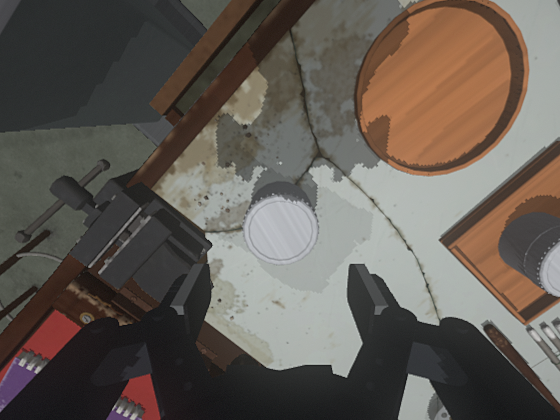

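Run:
```python
from h import *
s=read_state();R=rot();c=camera_info("wrist");H=c["hand_eye"]
def wb(u,v,z):
    d=R@H[:3,:3]@[(u-c["cx"])/c["fx"],(v-c["cy"])/c["fy"],1];o=s["tcp_pos"]+R@H[:3,3]
    return o+d*(z-o[2])/d[2]
for z in (0,20,40,60,80):
    p=wb(209,241,z); p2=wb(210,250,z)
    print(z,p.round(),(R.T@(p-s["tcp_pos"])).round(),(R.T@(p2-s["tcp_pos"])).round(),[back("top",350.3,280.6,z),back("top",350.3,268.8,z),back("top",357.6,268.8,z)])
```

```text
0 [390.  38.   0.] [-30. -63. 179.] [-39. -62. 179.] [array([389.1,  35.6]), array([411.6,  35.2]), array([411.9,  21.2])]
20 [388.  48.  20.] [-21. -57. 159.] [-29. -57. 159.] [array([388.4,  38.8]), array([410.4,  38.5]), array([410.6,  24.7])]
40 [385.  58.  40.] [-12. -52. 139.] [-20. -52. 139.] [array([387.6,  42.1]), array([409.1,  41.7]), array([409.3,  28.3])]
60 [382.  68.  60.] [ -3. -47. 119.] [-10. -47. 119.] [array([386.9,  45.3]), array([407.9,  45. ]), array([408. ,  31.9])]
80 [380.  78.  80.] [  5. -42.  99.] [ -1. -42.  99.] [array([386.1,  48.6]), array([406.6,  48.3]), array([406.8,  35.5])]
```

The vise corner triangulates near bench level at (389, 37), about 11 mm clear of the finger. The lid is at (282, 228), so I'm shifting 2.5 mm along tool y and descending.

Emit:
arm_command(moves=[[[0, 0.012, 0.07], [0, 0, 0]], [[0, 0, 0.1], [0, 0, 0]], [[0, 0, 0.1], [0, 0, 0]], [[0, 0, 0.1], [0, 0, 0]], [[0, 0, 0.06], [0, 0, 0]], [[0, 0, 0.02], [0, 0, 0]], [[0, 0, 0], [0, 0, 0]]])

```text
time_s: 10.05
tcp_pos: [415.3, 105.3, 89.0]
ee_rot: [-0.0, 0.386, 0.922, -0.0]
contact_force: [-0.0, 0.2, -0.2]
grip_width: 0.827
grasp_force: 0.0
```

Emit:
arm_command(moves=[[[0, 0, 0], [0, 0, 0]], [[0, 0, 0], [0, 0, 0]], [[0, 0, 0], [0, 0, 0]], [[0, 0, 0], [0, 0, 0]], [[0, 0, 0], [0, 0, 0]], [[0, 0, 0], [0, 0, 0]]], claw=1, squeeze=40)

```text
time_s: 10.65
tcp_pos: [415.3, 104.9, 90.3]
ee_rot: [0.001, 0.386, 0.922, 0.001]
contact_force: [-0.6, 0.3, 6.0]
grip_width: 0.647
grasp_force: 43.0
```

Emit:
arm_command(moves=[[[0, 0, -0.02], [0, 0, 0]], [[0, 0, -0.06], [0, 0, 0]], [[0, 0, -0.08], [0, 0, 0]], [[0, 0, -0.05], [0, 0, 0]], [[0, 0, 0], [0, 0, 0]], [[0, 0, 0], [0, 0, 0]]])

```text
time_s: 11.25
tcp_pos: [414.6, 104.7, 131.7]
ee_rot: [0.0, 0.386, 0.922, 0.0]
contact_force: [1.2, 0.4, -1.2]
grip_width: 0.648
grasp_force: 42.7
```

Run:
```python
from h import *
go(427.2,252,130)
```

```text
pos [414.6 104.7 131.7] t 11.25 F [ 1.16  0.41 -1.17] w 0.6479442269660334 gf 42.67082213424146
x,y,z axes
 [[-0.701  0.713  0.   ]
 [ 0.713  0.701  0.   ]
 [-0.     0.    -1.   ]]
units [0.481 0.562 0.008] len 148.0
```

This tin reads about -1 N, so it's the empty one. It goes to the round tray.

Emit:
arm_command(moves=[[[0.04, 0.047, 0], [0, 0, 0]], [[0.09, 0.105, 0], [0, 0, 0]], [[0.11, 0.13, 0], [0, 0, 0]], [[0.11, 0.13, 0], [0, 0, 0]], [[0.09, 0.11, 0], [0, 0, 0]], [[0.045, 0.05, 0], [0, 0, 0]], [[0, 0, 0.05], [0, 0, 0]], [[0, 0, 0.06], [0, 0, 0]], [[0, 0, 0.04], [0, 0, 0]], [[0, 0, 0.015], [0, 0, 0]], [[0, 0, 0], [0, 0, 0]], [[0, 0, 0], [0, 0, 0]], [[0, 0, 0], [0, 0, 0]]])

```text
time_s: 12.55
tcp_pos: [428.5, 253.9, 99.1]
ee_rot: [0.0, 0.387, 0.922, 0.0]
contact_force: [0.3, 1.2, -1.9]
grip_width: 0.652
grasp_force: 42.7
```

Emit:
arm_command(moves=[[[0, 0, 0.005], [0, 0, 0]], [[0, 0, 0.005], [0, 0, 0]], [[0, 0, 0], [0, 0, 0]], [[0, 0, 0], [0, 0, 0]]])

```text
time_s: 12.95
tcp_pos: [428.2, 254.1, 96.7]
ee_rot: [-0.0, 0.386, 0.922, 0.0]
contact_force: [0.8, 0.1, -1.0]
grip_width: 0.651
grasp_force: 42.7
```

Emit:
arm_command(moves=[[[0, 0, 0.005], [0, 0, 0]], [[0, 0, 0.005], [0, 0, 0]], [[0, 0, 0.003], [0, 0, 0]], [[0, 0, 0], [0, 0, 0]], [[0, 0, 0], [0, 0, 0]]])

```text
time_s: 13.45
tcp_pos: [428.2, 254.0, 94.4]
ee_rot: [-0.0, 0.386, 0.922, 0.0]
contact_force: [-0.7, -0.1, 4.0]
grip_width: 0.645
grasp_force: 43.0
```

Contact made. Releasing and rising.

Emit:
arm_command(moves=[[[0, 0, 0], [0, 0, 0]], [[0, 0, 0], [0, 0, 0]], [[0, 0, 0], [0, 0, 0]], [[0, 0, 0], [0, 0, 0]], [[0, 0, 0], [0, 0, 0]], [[0, 0, 0], [0, 0, 0]]], claw=-0.65)

```text
time_s: 14.05
tcp_pos: [428.2, 254.0, 94.0]
ee_rot: [-0.0, 0.386, 0.922, -0.0]
contact_force: [-0.5, 0.9, -0.2]
grip_width: 0.824
grasp_force: 0.0
```

Emit:
arm_command(moves=[[[0, 0, -0.03], [0, 0, 0]], [[0, 0, -0.08], [0, 0, 0]], [[0, 0, -0.12], [0, 0, 0]], [[0, 0, -0.12], [0, 0, 0]], [[0, 0, -0.12], [0, 0, 0]], [[0, -0.1, -0.08], [0, 0, 0]], [[0, 0, 0], [0, 0, 0]], [[0, 0, 0], [0, 0, 0]]])

```text
time_s: 14.85
tcp_pos: [414.0, 240.2, 204.4]
ee_rot: [0.0, 0.387, 0.922, 0.001]
contact_force: [0.3, 0.1, -0.7]
grip_width: 0.831
grasp_force: 0.0
```

Run:
```python
from h import *
import cv2
go(0,0,0)
a=camera("side")[:,:,::-1];b=camera("wrist")[:,:,::-1]
cv2.imwrite("pics/end.png",cv2.resize(np.vstack([a[130:300,150:410],cv2.resize(b,(260,195))]),None,fx=1.6,fy=1.6))
```

```text
pos [414.  240.2 204.4] t 14.85 F [ 0.3   0.13 -0.72] w 0.8308836507243115 gf 0.0
x,y,z axes
 [[-0.701  0.713  0.001]
 [ 0.713  0.701  0.001]
 [-0.     0.001 -1.   ]]
units [ 0.596 -2.319  1.019] len 520.0
```

View pics/end.png

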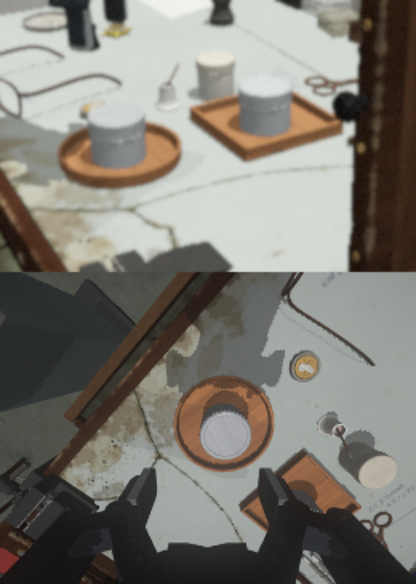

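Both tins stand upright inside their trays, at (117, 135) round and (265, 105) square in the side crop, and the gripper is clear.

```bash
python3 -c "
from plant import *
print(job_done())"
```

```text
the job is handed in; nothing more can be done
None
```

The full tin (about 0.5 kg by its lift force) stands upright in the square tray and the empty one in the round tray. Both were set down gently and released, and the job was handed in at about 15 s on the robot's clock.

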